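# Load a sample vial and draw the sprung pump rod to its mark

### The arm

A 6-joint arm with a two-finger parallel gripper is mounted at the origin on the work surface. World frame = base frame: x ahead of the robot, y to its left, z up, the work surface at z = 0. Lengths are in m, angles in rad, forces in N, time in s.
With the tool pointing down it reaches from about 0.35 to 0.775 m from the base axis. Payload 5.5 kg.
Tool frame: the origin (TCP) lies between the finger pads; the fingertips stand 11 mm ahead of it and the grasp point (between the pads) lies 8 mm behind it (tips_ahead is the distance from the TCP to the fingertips, in m); z points along the fingers, y is the line along which they close (so a half turn about z gives the same grasp; the last joint's range is limited). The gripper opens to 85 mm and grips with 20 to 120 N. Pads are 22 mm wide; open, the fingers measure 114 mm over their backs; the gripper's body (76 mm by 85 mm) begins 54 mm behind the grasp point. The pads swing forward as they close: fully open they stand 13 mm farther back than shut.
Start: joints at [-1.253, 0.313, 0.046, 1.304, 0, 1.431], TCP at [0.254, -0.516, 0.242] pointing down, gripper open.
Joint ranges: [-2.76, 2.76], [-0.86, 1.69], [-1.03, 1.26], [-2.2, 2.34], [-1.47, 1.5], [-3.14, 3.14]. Speed limits (rad/s): [2.57, 2.57, 3.14, 3.14, 3.14, 3.14].

### API

Orientations are given as a unit quaternion [w, x, y, z].
In Python, from workcell import * gives the robot as it stands. The module is installed in compiled form; this text tells all that it offers.
- The arm moves only by the tool jog_arm, never from a script. Its argument "moves" is a list of rows, each an object with "fingers": the closure, from 0 (fully open) to 1 (shut); "slide": the shift along the tool's x, y, z in mm, a list of three; "angular": the turn, a rotation vector about the tool's x, y, z in degrees, a list of three. A call has 1 to 10 rows; each row is the pose to reach, as a shift and turn from the pose commanded when the call began, along the tool's axes at that moment; what a row does not reach only later rows make up. A row lasts 1/12 s, in which the tool goes at most 41.7 mm and 7.16 degrees, less where a joint would pass 70% of its speed; a pose out of reach is approached as far as the arm can. A call with a gripper value outside its range is refused whole. The fingers move at their own pace and stop on an object; "squeeze" is the grip in N (left out, the last holds). Time passes only in rows, so rows that repeat a pose let the fingers close. It gives the time, the measured TCP pose, the force, the opening and the grip force at its end, in the units of the state.
- get_state(): the state, without advancing time (a new reading comes with each control period).
- read_camera(name): name is "side" or "top"; returns a dict with "color" (384x512x3 uint8, red, green, blue), "fovy" (degrees; the focal length in pixels is half the picture's height over the tangent of half this angle, whatever the lens; pixels are square), "cx", "cy" (the principal point, pixels), "D" ([k1, k2, p1, p2, k3] as OpenCV has them; the pictures are not rectified), "world_from_camera" (4x4, takes a point from camera to world coordinates). Camera axes: x right, y down, z forward; pixel columns grow to the right and rows downward; lengths in m; the calibration is good to about 2 mm. A picture is of the moment at which its call begins. There is no depth.
- hand_in(): hands the job in; it is judged then, once.
Trained networks look in a picture, given as the dict that the camera call returned (one of the last four; its "shot" number tells which), for a name from the list of things; names that differ only in an ending like _2 or _b are one class to them, and where a whole thing is asked for, a point or a joint stands for the part that bears it (a point fixed in the world has none). Each returns a list of dicts, best first, with "p" (0 to 1); they miss things now and then, are a little off and sometimes report something else, mostly with a low value. They report only what shows in the picture. A call takes as long as a camera call. They do not tell look-alikes from the thing itself.
- look_for(target, picture): "point" ([column, row] in pixels, amid what is visible of it).
- tip_of(target, picture): "point" ([column, row] in pixels: a listed point, or the origin of a listed thing).
The state is a dict: "clock": time; "joint_pos": joint angles; "qvel": joint speeds; "tau": joint torques, N m; "tcp_pos": TCP position; "orientation": TCP orientation; "wrist_force": force on the tool from outside, world axes, zero at the start; "ft_torque": the same for the moment, N m; "finger_gap": finger opening in m; "grip_force": force on a finger pad.
Only numpy, scipy, OpenCV 4.12 (cv2) and the standard library are available. Lean on these libraries where they do the work, as an engineer would, in place of code of your own. Each camera call takes 0.05 s, during which the arm holds its last target. There are 200 camera calls.

### The job

Take the tall sample vial out of the rack and stand it fully home in the empty well of the sampling pump, leaving the other vials in the rack as they are. Then, by its upright grip, pull the pump's sprung telescoping rod out until the collar on the rod lines up with the fixed pointer beside it. Finish while still holding the rod there: the program ends with the gripper on it, keeping it on the mark against the spring.

Things in the scene. Friction and masses are not known exactly. Their poses are not given: they have to be found in the camera images.
- vial_tall_center (a point): Centre (half-way up, 47.5 mm above its foot) of the one tall vial: amber cylinder with a white cap of the same diameter (the top 24 mm), 22 mm in diameter, 95 mm tall, 28 to 53 g. It is loose, upright in one of the rack's holes, its top 55 mm above the rack's top face. z axis along the vial, up.
- vial_tall: The same tall vial; origin at the centre of its foot, z up along it.
- vial_short_a_center (a point): Centre of a short vial: same make and diameter (22 mm), but 66 mm tall; loose in another rack hole, to be left alone.
- vial_short_b_center (a point): Centre of the other short vial, 66 mm tall, 22 mm in diameter; loose in another rack hole, to be left alone.
- rack: White rack block, 190 x 60 x 50 mm (its x, y, z), fixed to the bench. Origin at the centre of its underside. Four round holes of 25 mm diameter, 40 mm deep, in one row along its x axis at x = -67.5, -22.5, 22.5 and 67.5 mm, y = 0. One hole is empty, three hold the vials.
- pump: Sampling pump, fixed: base plate 12 mm thick with a level steel tube (28 mm diameter, axis 50 mm above the bench), a green housing 102 mm high, and on its +y side, 62 mm from the tube's axis, a black well block. Origin on the bench under the tube's mouth; x runs along the tube from the mouth to the green housing, so the rod is pulled out along the pump's -x.
- well_floor (a point): Centre of the floor of the well in the pump's black well block (52 x 52 mm), 27 mm above the bench. The well is a vertical round hole of 25 mm diameter, 45 mm deep (mouth 72 mm above the bench), empty at the start. A vial fully home has its foot on this point and its top 50 mm above the block.
- rod: Inner telescoping rod. Origin at the centre of its collar, a dark disc 26 mm in diameter, 5 mm thick, on the rod's axis; axes parallel to the pump's. It slides only along the pump's -x, 0 to 130 mm; at rest the collar is 25 mm outside the tube's mouth. A spring always pulls it back: 3.5 N at rest plus 70 N/m. The mark is 60 to 100 mm out.
- rod_grip (a point): Point to grip on the rod's upright black plate, 102 mm above the bench. The plate is 14 mm thick along the rod, 32 mm wide, from 35 to 127 mm above the bench, 50 mm beyond the collar (pump's -x). Rod, collar and tube reach no higher than 67 mm, so a finger fits on either side of the plate along the rod.
- pointer: Fixed steel pointer on the pump's base plate, on the -y side of the rod: a slim post with a 3 mm blade pointing at the rod, top 57 mm above the bench. Origin at its foot, 12 mm above the bench; axes parallel to the pump's. The collar is on the mark when its centre has the same place along the pump's x as this pointer.
Not all that is in view belongs to the job. What is shaped like the vial_tall but purple is not meant.

How it is judged:
By the outcome, as a careful person would: the job done as asked, in the order asked, and still so for the second after the job is handed in, while the arm keeps its last pose, push and grip.
It also fails if it takes over 61 s, if anything falls off the work surface, if the arm or the gripper's body presses on something with over 40 N, if the wrist force passes 120 N, or if a joint passes its speed limit or range.

## Working session

There is one attempt and no reset: what is moved stays moved. The work goes in short steps, Python scripts to look and compute and a tool call to move; the robot and the scene stay as the last step left them, time stands still between calls to the robot, and variables do not carry over. Pictures are saved under pics/ and viewed, at most 10 in all, crops included, and the job is handed in when it is done.

Besides the shell and the picture viewer there is one more tool, called after ">>>" as name([rows], argument=value, ...), one row to a line, values as JSON. jog_arm: Moves the arm, as the interface text tells. Its arguments: {"type":"object","properties":{"moves":{"type":"array","items":{"type":"object","properties":{"fingers":{"type":"number"},"slide":{"type":"array","items":{"type":"number"}},"angular":{"type":"array","items":{"type":"number"}}}}},"squeeze":{"type":"number"}},"required":["moves"]}

```bash
mkdir -p pics; cat > h.py <<'E'
from workcell import *
import numpy as np, cv2
def K(c):
    f=c["color"].shape[0]/2/np.tan(np.radians(c["fovy"])/2)
    return np.array([[f,0,c["cx"]],[0,f,c["cy"]],[0,0,1.]])
def ray(c,p):
    u=cv2.undistortPoints(np.array([[p]],float),K(c),np.array(c["D"],float))[0,0]
    T=np.array(c["world_from_camera"]); return T[:3,3],T[:3,:3]@np.array([u[0],u[1],1])
def atz(c,p,z):
    o,d=ray(c,p); return o+d*(z-o[2])/d[2]
def tri(obs):
    A=np.zeros((3,3));b=np.zeros(3)
    for c,p in obs:
        o,d=ray(c,p); d=d/np.linalg.norm(d); P=np.eye(3)-np.outer(d,d); A+=P;b+=P@o
    x=np.linalg.solve(A,b)
    return x
def proj(c,X):
    T=np.linalg.inv(np.array(c["world_from_camera"]))
    r,_=cv2.Rodrigues(T[:3,:3])
    return cv2.projectPoints(np.array(X,float).reshape(-1,1,3),r,T[:3,3],K(c),np.array(c["D"],float))[0][:,0]
def save(c,n): cv2.imwrite("pics/"+n,c["color"][:,:,::-1])
E
python3 - <<'E'
from h import *
s=read_camera("side");t=read_camera("top")
save(s,"s0.png");save(t,"t0.png")
for c,n in((s,"side"),(t,"top")):
    print(n,np.round(np.array(c["world_from_camera"]),3).tolist(),c["fovy"])
    for k in ["vial_tall_center","vial_tall","vial_short_a_center","rack","pump","well_floor","rod","rod_grip","pointer"]:
        print(k,[(np.round(r["point"]).tolist(),round(r["p"],2)) for r in tip_of(k,c)[:4]])
print(get_state())
E
```

```text
side [[-0.963, -0.162, 0.217, 0.33], [-0.271, 0.579, -0.769, 0.76], [-0.001, -0.799, -0.601, 0.731], [0.0, 0.0, 0.0, 1.0]] 43.399841618705366
vial_tall_center [([234.0, 146.0], 0.66), ([250.0, 162.0], 0.58)]
vial_tall [([218.0, 187.0], 0.71), ([234.0, 158.0], 0.69), ([250.0, 174.0], 0.57)]
vial_short_a_center [([276.0, 183.0], 0.75), ([285.0, 166.0], 0.68)]
rack [([275.0, 180.0], 0.56)]
pump [([235.0, 264.0], 0.71)]
well_floor [([261.0, 280.0], 0.62)]
rod [([234.0, 238.0], 0.55)]
rod_grip [([237.0, 208.0], 0.64)]
pointer [([232.0, 220.0], 0.66)]
top [[0.026, -0.999, 0.046, 0.48], [-0.999, -0.027, -0.022, -0.042], [0.023, -0.045, -0.999, 1.155], [0.0, 0.0, 0.0, 1.0]] 43.14426974932587
vial_tall_center [([314.0, 129.0], 0.53), ([332.0, 160.0], 0.5), ([362.0, 132.0], 0.43)]
vial_tall [([356.0, 135.0], 0.73), ([312.0, 133.0], 0.51), ([331.0, 164.0], 0.44)]
vial_short_a_center [([337.0, 204.0], 0.62)]
rack [([329.0, 190.0], 0.95), ([171.0, 210.0], 0.69)]
pump [([196.0, 181.0], 0.56)]
well_floor [([174.0, 208.0], 0.66), ([333.0, 159.0], 0.39)]
rod [([209.0, 178.0], 0.82), ([248.0, 166.0], 0.24)]
rod_grip [([227.0, 171.0], 0.79)]
pointer [([246.0, 164.0], 0.64), ([336.0, 163.0], 0.62)]
{'clock': 1.0, 'joint_pos': array([-1.25260120e+00,  3.13199551e-01,  4.61127150e-02,  1.30357942e+00,
       -8.18967048e-06,  1.43121417e+00]), 'qvel': array([-0.00128058,  0.0018672 ,  0.00094018, -0.00135306,  0.00050614,
        0.00108369]), 'tau': array([-4.55480313e-04, -4.80473793e+01,  2.98818254e+01,  1.48019226e-04,
       -3.51049302e-04,  9.10912092e-07]), 'tcp_pos': array([ 0.25413987, -0.51584908,  0.24232865]), 'orientation': array([6.51409589e-05, 9.73919157e-01, 2.26895289e-01, 1.72180638e-06]), 'wrist_force': array([ 0.23943666, -0.12467365,  0.60743509]), 'ft_torque': array([ 0.03276356,  0.0111799 , -0.01613956]), 'grip_force': 0.0, 'finger_gap': 0.08557772504145746}
```

```bash
python3 - <<'E'
import cv2
a=cv2.imread("pics/s0.png");b=cv2.imread("pics/t0.png")
cv2.imwrite("pics/s0c.png",cv2.resize(a[100:350,150:400],(600,600),interpolation=3))
cv2.imwrite("pics/t0c.png",cv2.resize(b[90:290,120:386],(798,600),interpolation=3))
E
```

```text
(no output)
```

View pics/s0c.png

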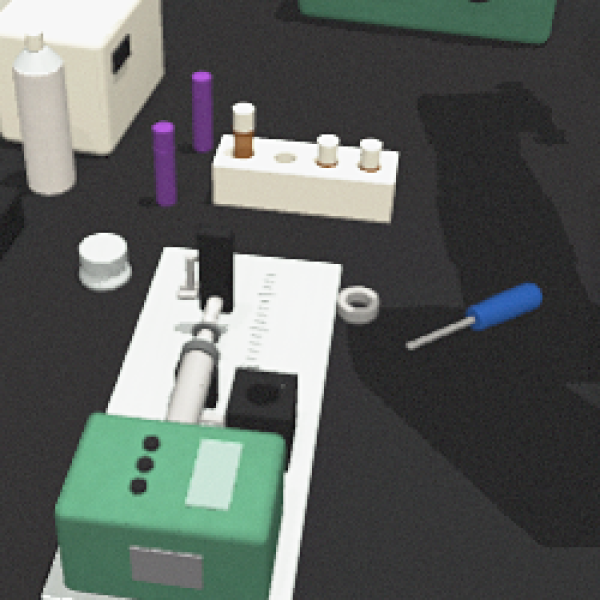

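View pics/t0c.png

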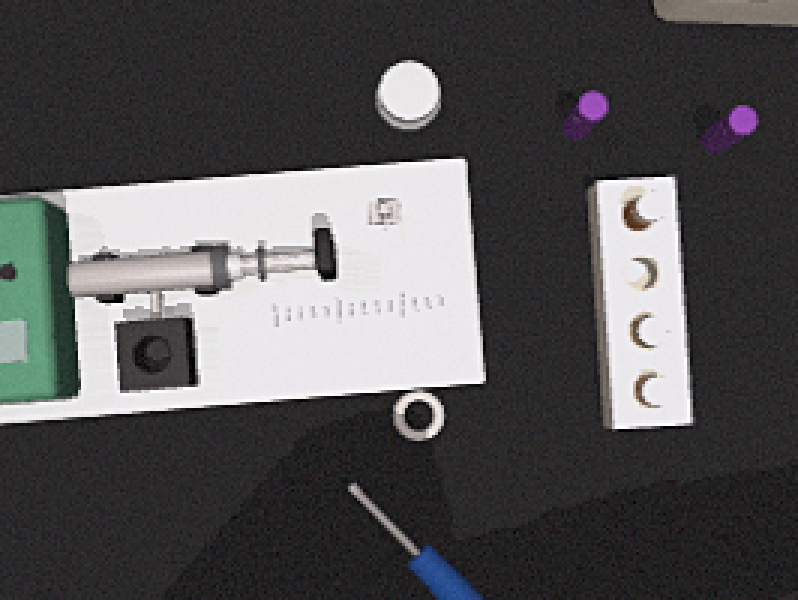

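The side crop shows the amber, white-capped tall vial at about (251,154) in the full side picture. It is in the rack's end hole, at (335,160) in the top picture. The other tall candidates, at (218,168) and (234,147), are purple and stand on the bench, so they are decoys. The pump's well is at about (171,208) and the pointer at about (248,160) in the top picture.

```bash
python3 - <<'E'
from h import *
s=cv2.imread("pics/s0.png");t=cv2.imread("pics/t0.png")
f=lambda im,x,y,w,h,W,H: cv2.resize(im[y:y+h,x:x+w],(W,H),interpolation=cv2.INTER_CUBIC)
a=np.hstack([f(s,235,135,40,30,400,300),f(s,215,195,40,30,400,300)])
b=np.hstack([f(t,315,145,40,30,400,300),f(t,224,152,40,30,400,300)])
cv2.imwrite("pics/m0.png",np.vstack([a,b]))
c=read_camera("top"); o=np.array([120,90])
P=lambda x,y:o+np.array([x,y])/3
for n,p,z in [("rackTR",P(677,177),.05),("rackBR",P(692,425),.05),("rackBL",P(607,430),.05),("rackTL",P(597,181),.05),("well",P(153,354),.072),
 ("plateTR",P(467,159),.012),("plateBR",P(485,382),.012),("gripT",P(325,253),.127),("collar",P(262,261),.05),("pointer",P(384,211),.035)]:
    print(n,np.round(atz(c,p,z),4))
E
```

```text
rackTR [ 0.6369 -0.273   0.05  ]
rackBR [ 0.447  -0.2878  0.05  ]
rackBL [ 0.4417 -0.2225  0.05  ]
rackTL [ 0.6319 -0.2111  0.05  ]
well [0.4903 0.1202 0.072 ]
plateTR [ 0.6515 -0.1133  0.012 ]
plateBR [ 0.4758 -0.1316  0.012 ]
gripT [ 0.5644 -0.0073  0.127 ]
collar [0.5633 0.043  0.05  ]
pointer [ 0.6057 -0.0487  0.035 ]
```

View pics/m0.png

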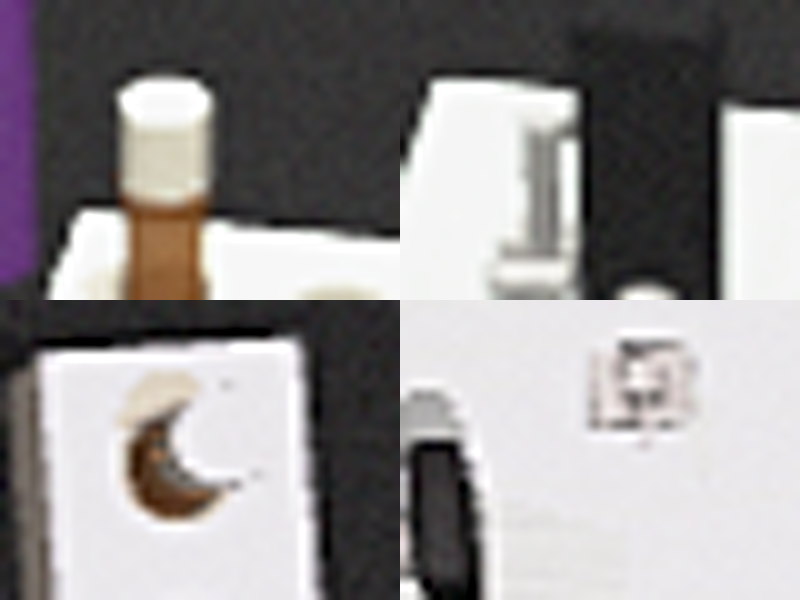

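The crop confirms it: amber body and white cap in the rack's end hole, with the purple ones outside the rack. The pointer is a slim post on a foot at about (229,213) in the side picture and (248,160) in the top picture.

```bash
cat >> h.py <<'E'
from scipy.spatial.transform import Rotation as Rn
def totool(dw):
    q=get_state()["orientation"]; R=Rn.from_quat([q[1],q[2],q[3],q[0]]); return np.round(R.inv().apply(dw)*1000,1)
E
python3 - <<'E'
from h import *
s=read_camera("side");t=read_camera("top")
for n,a,b,z in [("cap",(251.6,145.3),(337.5,158),.105),("well",(259.6,263.8),(171,208),.072),("grip",(240,198.7),(228.3,174.3),.127)]:
    print(n,atz(s,a,z).round(4),atz(t,b,z).round(4),tri([(s,a),(t,b)]).round(4))
for p in [(593,105),(743,120)]: print("purple",atz(t,np.array([120,90])+np.array(p)/3,.095).round(3))
# yaw turn first, then this shift in rotated axes
y=np.radians(4); ty=np.array([np.cos(y),np.sin(y),0]); tz=np.array([0,0,-1.]); tx=np.cross(ty,tz)
print(tx,ty)
print(totool([.607-.25414,-.243+.51585,-.04]))
E
```

```text
cap [ 0.6068 -0.2393  0.105 ] [ 0.6087 -0.2438  0.105 ] [ 0.6087 -0.2445  0.1018]
well [0.4902 0.1231 0.072 ] [0.4903 0.1202 0.072 ] [0.4906 0.1206 0.0694]
grip [0.5634 0.0062 0.127 ] [ 0.5644 -0.0072  0.127 ] [ 0.5663 -0.0066  0.1169]
purple [ 0.682 -0.2    0.095]
purple [ 0.675 -0.313  0.095]
[-0.06975647  0.99756405  0.        ] [0.99756405 0.06975647 0.        ]
[437.1 -88.8  40. ]
```

>>> jog_arm([
  {"slide": [438, -88, 0], "angular": [0, 0, -67.7], "fingers": 0.3},
  {"slide": [438, -88, 0], "angular": [0, 0, -67.7], "fingers": 0.3},
  {"slide": [438, -88, 0], "angular": [0, 0, -67.7], "fingers": 0.3},
  {"slide": [438, -88, 0], "angular": [0, 0, -67.7], "fingers": 0.3},
  {"slide": [438, -88, 0], "angular": [0, 0, -67.7], "fingers": 0.3},
  {"slide": [438, -88, 0], "angular": [0, 0, -67.7], "fingers": 0.3},
  {"slide": [438, -88, 0], "angular": [0, 0, -67.7], "fingers": 0.3},
  {"slide": [438, -88, 0], "angular": [0, 0, -67.7], "fingers": 0.3},
  {"slide": [438, -88, 0], "angular": [0, 0, -67.7], "fingers": 0.3},
  {"slide": [438, -88, 0], "angular": [0, 0, -67.7], "fingers": 0.3},
])

```text
clock: 1.98
tcp_pos: [0.5858, -0.2601, 0.2425]
orientation: [0.0, 0.68, 0.733, -0.0]
wrist_force: [1.4, -0.7, -0.1]
finger_gap: 0.06
grip_force: 0.0
```

>>> jog_arm([
  {"slide": [0, 0, 0], "fingers": 0.3},
])

```text
schema error: expected keys fingers, slide, angular
```

```bash
python3 - <<'E'
from h import *
st=get_state(); p=st["tcp_pos"];print(st["clock"],p,st["orientation"],st["finger_gap"],st["joint_pos"])
q=st["orientation"];R=Rn.from_quat([q[1],q[2],q[3],q[0]]).as_matrix();print(R.round(3), np.degrees(np.arctan2(R[1,1],R[0,1])))
print(totool(np.array([.608,-.243,.15])-p))
E
```

```text
1.9833 [ 0.58575827 -0.26006164  0.24245419] [ 2.41151198e-04  6.80310761e-01  7.32923741e-01 -1.86351981e-05] 0.059962207888552645 [-5.42922531e-01  4.45535475e-01  2.40523482e-01  1.36531975e+00
 -1.34793594e-04  9.53450599e-01]
[[-0.074  0.997  0.   ]
 [ 0.997  0.074 -0.   ]
 [-0.     0.    -1.   ]] 4.264136565501185
[15.4 23.4 92.5]
```

>>> jog_arm([
  {"slide": [15.5, 23.5, 60], "angular": [0, 0, 0], "fingers": 0.3},
  {"slide": [15.5, 23.5, 92], "angular": [0, 0, 0], "fingers": 0.3},
  {"slide": [15.5, 23.5, 92], "angular": [0, 0, 0], "fingers": 0.3},
  {"slide": [15.5, 23.5, 92], "angular": [0, 0, 0], "fingers": 0.3},
])

```text
clock: 2.32
tcp_pos: [0.6047, -0.2419, 0.1448]
orientation: [-0.004, 0.682, 0.732, -0.001]
wrist_force: [0.2, -0.9, -0.6]
finger_gap: 0.0598
grip_force: 0.0
```

```bash
python3 - <<'E'
from h import *
s=read_camera("side");st=get_state();p=st["tcp_pos"];print(p,st["wrist_force"])
pr=proj(s,[p,p+[0,0,-.011],[p[0],p[1],.105]]);print(pr)
im=s["color"][90:180,200:320,::-1].copy()
im=cv2.resize(im,(800,600),interpolation=3)
for u,col in zip(pr,((0,0,255),(0,255,0),(255,0,0))): cv2.circle(im,tuple(int(v) for v in (u-[200,90])*6.667),3,col,-1)
cv2.imwrite("pics/a1.png",im)
E
```

```text
[ 0.6055385  -0.24326472  0.14785094] [ 0.57398385 -0.14564436  0.25608031]
[[252.55895171 129.48987036]
 [252.54773498 133.42948125]
 [252.51603234 144.58842973]]
```

View pics/a1.png

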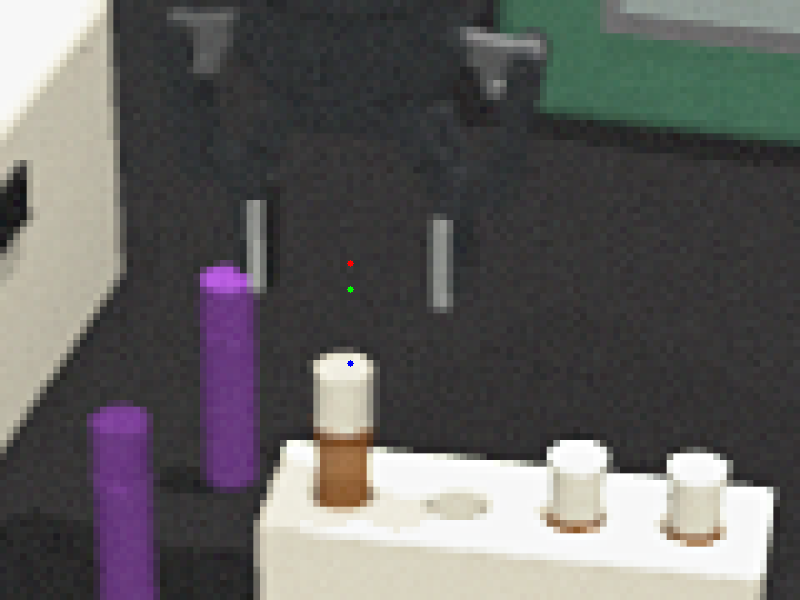

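The vial sits between the open pads and nearly centred, cap at (344,365) in the crop against the projected TCP at (350,363). Descending to grip.

>>> jog_arm([
  {"slide": [0, 0, 30], "angular": [0, 0, 0], "fingers": 0.3},
  {"slide": [0, 0, 55], "angular": [0, 0, 0], "fingers": 0.3},
  {"slide": [0, 0, 72], "angular": [0, 0, 0], "fingers": 0.3},
  {"slide": [0, 0, 72], "angular": [0, 0, 0], "fingers": 0.3},
  {"slide": [0, 0, 72], "angular": [0, 0, 0], "fingers": 1},
  {"slide": [0, 0, 72], "angular": [0, 0, 0], "fingers": 1},
  {"slide": [0, 0, 72], "angular": [0, 0, 0], "fingers": 1},
  {"slide": [0, 0, 72], "angular": [0, 0, 0], "fingers": 1},
  {"slide": [0, 0, 72], "angular": [0, 0, 0], "fingers": 1},
  {"slide": [0, 0, 72], "angular": [0, 0, 0], "fingers": 1},
], squeeze=40)

```text
clock: 3.2
tcp_pos: [0.6083, -0.2456, 0.0811]
orientation: [0.002, 0.682, 0.731, 0.0]
wrist_force: [0.2, -0.6, 7.1]
finger_gap: 0.0199
grip_force: 39.4
```

>>> jog_arm([
  {"slide": [0, 0, -20], "angular": [0, 0, 0], "fingers": 1},
  {"slide": [0, 0, -50], "angular": [0, 0, 0], "fingers": 1},
  {"slide": [0, 0, -85], "angular": [0, 0, 0], "fingers": 1},
  {"slide": [0, 0, -110], "angular": [0, 0, 0], "fingers": 1},
  {"slide": [0, 0, -110], "angular": [0, 0, 0], "fingers": 1},
  {"slide": [0, 0, -110], "angular": [0, 0, 0], "fingers": 1},
  {"slide": [0, 0, -110], "angular": [0, 0, 0], "fingers": 1},
])

```text
clock: 3.78
tcp_pos: [0.6065, -0.2445, 0.1881]
orientation: [-0.0, 0.682, 0.731, -0.0]
wrist_force: [-0.1, 0.0, -0.5]
finger_gap: 0.0201
grip_force: 39.9
```

```bash
python3 - <<'E'
from h import *
s=read_camera("side");t=read_camera("top");save(s,"s2.png");st=get_state();p=st["tcp_pos"];print(p,st["orientation"],st["wrist_force"],st["finger_gap"])
for c in(s,t):
  for k in["vial_tall","vial_tall_center"]: print(k,[(np.round(r["point"],1),round(r["p"],2)) for r in tip_of(k,c)])
print(proj(s,[p+[0,0,.008],p+[0,0,-.068]]))
y=6; q=st["orientation"];R=Rn.from_quat([q[1],q[2],q[3],q[0]]).as_matrix();print(np.degrees(np.arctan2(R[1,1],R[0,1])))
print(totool(np.array([.4905,.1205,p[2]])-p))
im=s["color"][80:170,200:320,::-1].copy()
cv2.imwrite("pics/a2.png",cv2.resize(im,(800,600),interpolation=3))
E
```

```text
[ 0.60579069 -0.24411325  0.18667275] [-1.36413850e-03  6.82444527e-01  7.30936018e-01 -3.80042852e-04] [-0.04512817 -0.20377789 -0.54380816] 0.01997276917086715
vial_tall [(array([235.3, 161.3]), 0.72), (array([254.2, 140.5]), 0.61), (array([217. , 187.6]), 0.57)]
vial_tall_center [(array([216.5, 169.8]), 0.82), (array([252.1, 122.7]), 0.66), (array([236.4, 147.1]), 0.58)]
vial_tall [(array([337.4, 162.4]), 0.46), (array([310. , 133.6]), 0.46)]
vial_tall_center [(array([313.3, 127.6]), 0.73), (array([342.3, 155.2]), 0.4)]
[[252.60116491 112.03024042]
 [252.52266572 139.66086024]]
3.930067769891213
[371.7 -90.    0.6]
```

View pics/a2.png

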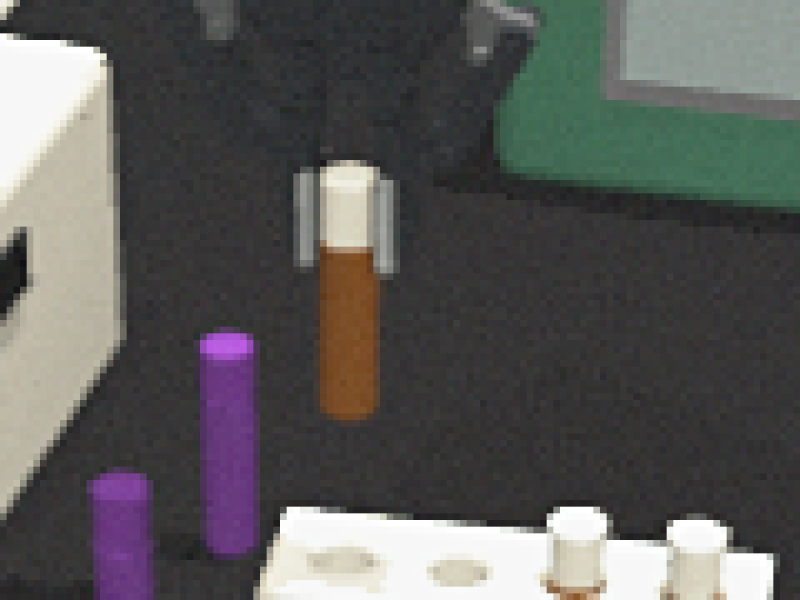

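The vial hangs straight in the grip, with its foot at about (348,415) in the crop, and the short vials are undisturbed. Moving above the well.

>>> jog_arm([
  {"slide": [0, 0, -35], "angular": [0, 0, 0], "fingers": 1},
  {"slide": [372, -90, -35], "angular": [0, 0, -2], "fingers": 1},
  {"slide": [372, -90, -35], "angular": [0, 0, -2], "fingers": 1},
  {"slide": [372, -90, -35], "angular": [0, 0, -2], "fingers": 1},
  {"slide": [372, -90, -35], "angular": [0, 0, -2], "fingers": 1},
  {"slide": [372, -90, -35], "angular": [0, 0, -2], "fingers": 1},
  {"slide": [372, -90, -35], "angular": [0, 0, -2], "fingers": 1},
  {"slide": [372, -90, -35], "angular": [0, 0, -2], "fingers": 1},
  {"slide": [372, -90, -35], "angular": [0, 0, -2], "fingers": 1},
  {"slide": [372, -90, -35], "angular": [0, 0, -2], "fingers": 1},
])

```text
clock: 4.92
tcp_pos: [0.4926, 0.1146, 0.223]
orientation: [-0.0, 0.67, 0.743, -0.0]
wrist_force: [0.6, 0.6, -0.5]
finger_gap: 0.0202
grip_force: 39.9
```

>>> jog_arm([
  {"slide": [0, 0, 0], "angular": [0, 0, 0], "fingers": 1},
  {"slide": [0, 0, 0], "angular": [0, 0, 0], "fingers": 1},
  {"slide": [0, 0, 0], "angular": [0, 0, 0], "fingers": 1},
])

```text
clock: 5.17
tcp_pos: [0.4937, 0.1131, 0.2231]
orientation: [0.0, 0.669, 0.743, -0.0]
wrist_force: [-0.8, -0.4, -0.3]
finger_gap: 0.0199
grip_force: 39.9
```

```bash
python3 - <<'E'
from h import *
st=get_state();p=st["tcp_pos"];print(p,st["orientation"],st["wrist_force"],totool(np.array([.4905,.1205,.152])-p))
E
```

```text
[0.49374709 0.11312482 0.22313644] [ 2.19783178e-04  6.69154555e-01  7.43123208e-01 -1.73655320e-04] [-0.84947673 -0.35306166 -0.31628805] [ 7.7 -2.5 71.1]
```

>>> jog_arm([
  {"slide": [7.5, -2.5, 30], "angular": [0, 0, 0], "fingers": 1},
  {"slide": [7.5, -2.5, 69], "angular": [0, 0, 0], "fingers": 1},
  {"slide": [7.5, -2.5, 69], "angular": [0, 0, 0], "fingers": 1},
  {"slide": [7.5, -2.5, 69], "angular": [0, 0, 0], "fingers": 1},
  {"slide": [7.5, -2.5, 69], "angular": [0, 0, 0], "fingers": 1},
  {"slide": [7.5, -2.5, 69], "angular": [0, 0, 0], "fingers": 1},
])

```text
clock: 5.67
tcp_pos: [0.4925, 0.1195, 0.1564]
orientation: [0.001, 0.67, 0.742, 0.001]
wrist_force: [0.8, -0.7, -0.6]
finger_gap: 0.02
grip_force: 39.8
```

```bash
python3 - <<'E'
from h import *
s=read_camera("side");t=read_camera("top");st=get_state();p=st["tcp_pos"];print(p,st["wrist_force"])
W=np.array([.4905,.1205])
th=np.linspace(0,2*np.pi,60,endpoint=False)
def ring(c,r,z): return np.c_[c[0]+r*np.cos(th),c[1]+r*np.sin(th),0*th+z]
# block corners predicted
px=np.array([-.1045,.9945]);py=np.array([-.9945,-.1045])
sq=[np.r_[W+a*px*.026+b*py*.026,.072] for a,b in((-1,-1),(-1,1),(1,1),(1,-1))]
ims=[]
for c,x0,y0 in((s,229,224),(t,140,173)):
    k=8;im=cv2.resize(c["color"][y0:y0+75,x0:x0+50,::-1],(400,600),interpolation=3)
    for P,col in((ring(W,.0125,.072),(0,255,255)),(ring(p[:2],.011,p[2]-.071),(0,0,255)),(sq,(0,255,0))):
        for u in proj(c,P): cv2.circle(im,tuple(int(v) for v in (u-[x0,y0]+.5)*k),1,col,-1)
    ims.append(im)
cv2.imwrite("pics/a3.png",np.hstack(ims)); save(s,"s3.png");save(t,"t3.png")
E
```

```text
[0.49227989 0.11983536 0.15634543] [-0.84163941 -0.13252902 -0.44336781]
```

View pics/a3.png

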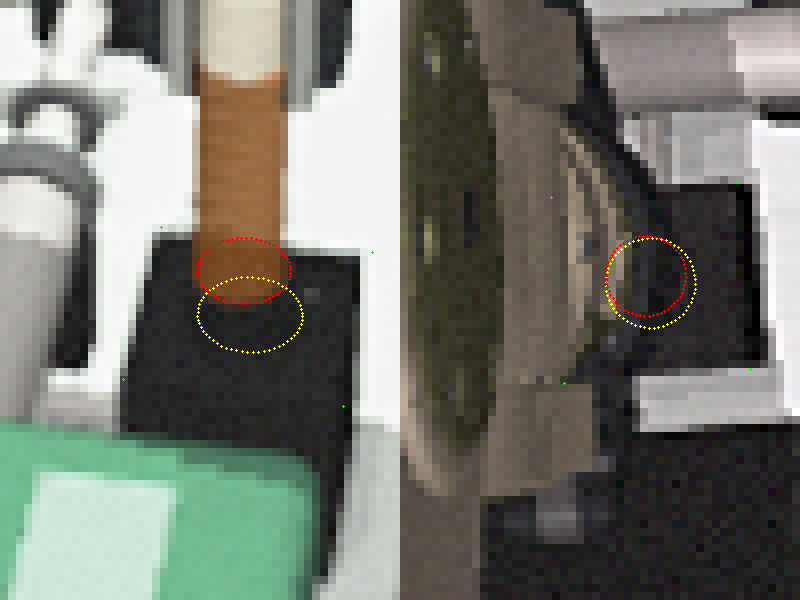

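The side view shows the vial foot at about (239,271) in the crop, slightly left of the TCP's projected ring. The block's corners are also about 1 px off my prediction, so I'll measure the well more closely on the first, unobstructed pictures.

```bash
python3 - <<'E'
from h import *
s=read_camera("side");t=read_camera("top")
W=np.array([.4905,.1205]);th=np.linspace(0,2*np.pi,60,endpoint=False)
ring=np.c_[W[0]+.0125*np.cos(th),W[1]+.0125*np.sin(th),0*th+.072]
ims=[]
for c,f,x0,y0 in((s,"s0",240,248),(t,"t0",151,188)):
    g=cv2.imread(f"pics/{f}.png")[y0:y0+40,x0:x0+40].astype(float).mean(2)
    g=cv2.GaussianBlur(g,(0,0),.6); 
    im=cv2.resize(np.clip(g*4,0,255).astype(np.uint8),(400,400),interpolation=3); im=cv2.cvtColor(im,8)
    for u in proj(c,ring): cv2.circle(im,tuple(int(v) for v in (u-[x0,y0]+.5)*10),1,(0,255,255),-1)
    ims.append(im)
cv2.imwrite("pics/a4.png",np.hstack(ims))
E
```

```text
(no output)
```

View pics/a4.png

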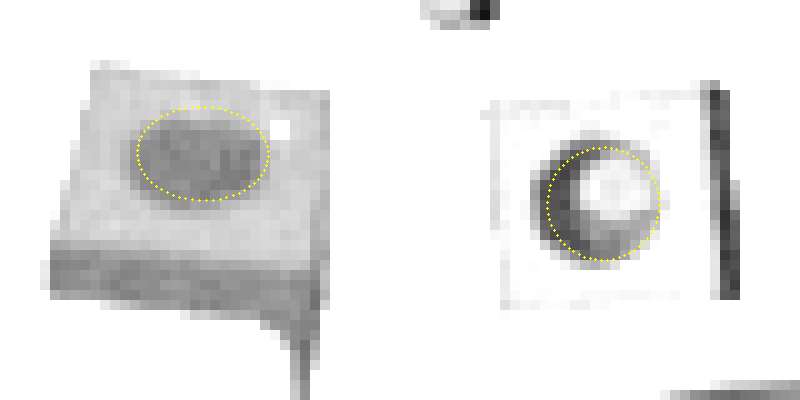

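```bash
python3 - <<'E'
from h import *
ps=[]
for i in range(5): s=read_camera("side"); ps.append(get_state()["tcp_pos"])
ps=np.array(ps);p=ps.mean(0);print(p,ps.std(0))
# vial amber mask: column centres
im=s["color"].astype(int); m=((im[...,0]-im[...,2])>40)&(im[...,0]>70); m[:, :245]=0; m[:,275:]=0; m[:225]=0;m[280:]=0
ys,xs=np.nonzero(m); rows=sorted(set(ys)); print(rows[0],rows[-1]); print([(r,xs[ys==r].min(),xs[ys==r].max()) for r in rows[::3]],[(r,xs[ys==r].min(),xs[ys==r].max()) for r in rows[-4:]])
fz=p[2]-.071
th=np.linspace(0,2*np.pi,90); rg=proj(s,np.c_[p[0]+.011*np.cos(th),p[1]+.011*np.sin(th),0*th+fz]); print("ring",rg.min(0),rg.max(0),rg.mean(0))
w=atz(s,(259.2,263.8),.072); print("well side",w,"tcp foot",p)
print(totool([.001,0,0]),totool([0,.001,0]))
E
```

```text
[0.49087633 0.12021258 0.15492006] [2.66993027e-04 4.60452228e-05 3.10760098e-04]
233 263
[(np.int64(233), np.int64(255), np.int64(255)), (np.int64(236), np.int64(254), np.int64(264)), (np.int64(239), np.int64(255), np.int64(265)), (np.int64(242), np.int64(255), np.int64(265)), (np.int64(245), np.int64(255), np.int64(265)), (np.int64(248), np.int64(255), np.int64(265)), (np.int64(251), np.int64(255), np.int64(264)), (np.int64(254), np.int64(254), np.int64(264)), (np.int64(257), np.int64(254), np.int64(265)), (np.int64(260), np.int64(254), np.int64(264)), (np.int64(263), np.int64(259), np.int64(260))] [(np.int64(260), np.int64(254), np.int64(264)), (np.int64(261), np.int64(255), np.int64(264)), (np.int64(262), np.int64(256), np.int64(263)), (np.int64(263), np.int64(259), np.int64(260))]
ring [253.9004709  254.12537517] [265.50002839 262.32482911] [259.63722206 258.19221119]
well side [0.49090309 0.12331905 0.072     ] tcp foot [0.49087633 0.12021258 0.15492006]
[-0.1  1.   0. ] [ 1.   0.1 -0. ]
```

>>> jog_arm([
  {"slide": [2, 0, 0], "angular": [0, 0, 0], "fingers": 1},
  {"slide": [2, 0, 5], "angular": [0, 0, 0], "fingers": 1},
  {"slide": [2, 0, 10], "angular": [0, 0, 0], "fingers": 1},
  {"slide": [2, 0, 13], "angular": [0, 0, 0], "fingers": 1},
  {"slide": [2, 0, 16], "angular": [0, 0, 0], "fingers": 1},
  {"slide": [2, 0, 18], "angular": [0, 0, 0], "fingers": 1},
  {"slide": [2, 0, 18], "angular": [0, 0, 0], "fingers": 1},
])

```text
clock: 6.7
tcp_pos: [0.4907, 0.1213, 0.1358]
orientation: [0.001, 0.67, 0.743, -0.0]
wrist_force: [2.2, -3.9, -2.0]
finger_gap: 0.0203
grip_force: 39.9
```

The foot is below the mouth, with a light sideways force, so I'll ease 1 mm back and go on down.

>>> jog_arm([
  {"slide": [-1, 0.5, 0], "angular": [0, 0, 0], "fingers": 1},
  {"slide": [-1, 0.5, 6], "angular": [0, 0, 0], "fingers": 1},
  {"slide": [-1, 0.5, 12], "angular": [0, 0, 0], "fingers": 1},
  {"slide": [-1, 0.5, 12], "angular": [0, 0, 0], "fingers": 1},
  {"slide": [-1, 0.5, 12], "angular": [0, 0, 0], "fingers": 1},
])

```text
clock: 7.12
tcp_pos: [0.4907, 0.1209, 0.1233]
orientation: [-0.0, 0.67, 0.743, -0.001]
wrist_force: [2.8, -3.1, -3.9]
finger_gap: 0.02
grip_force: 39.7
```

>>> jog_arm([
  {"slide": [-0.7, 0.5, 4], "angular": [0, 0, 0], "fingers": 1},
  {"slide": [-0.7, 0.5, 10], "angular": [0, 0, 0], "fingers": 1},
  {"slide": [-0.7, 0.5, 16], "angular": [0, 0, 0], "fingers": 1},
  {"slide": [-0.7, 0.5, 19], "angular": [0, 0, 0], "fingers": 1},
  {"slide": [-0.7, 0.5, 19], "angular": [0, 0, 0], "fingers": 1},
  {"slide": [-0.7, 0.5, 19], "angular": [0, 0, 0], "fingers": 1},
])

```text
clock: 7.62
tcp_pos: [0.491, 0.1206, 0.1046]
orientation: [-0.0, 0.67, 0.743, -0.0]
wrist_force: [1.9, -3.5, -3.4]
finger_gap: 0.0201
grip_force: 39.7
```

Foot at about 0.034, with 7 mm left to go. I'll go down until contact.

>>> jog_arm([
  {"slide": [-0.5, 0.3, 3], "angular": [0, 0, 0], "fingers": 1},
  {"slide": [-0.5, 0.3, 5], "angular": [0, 0, 0], "fingers": 1},
  {"slide": [-0.5, 0.3, 7], "angular": [0, 0, 0], "fingers": 1},
  {"slide": [-0.5, 0.3, 7], "angular": [0, 0, 0], "fingers": 1},
  {"slide": [-0.5, 0.3, 7], "angular": [0, 0, 0], "fingers": 1},
])

```text
clock: 8.03
tcp_pos: [0.4916, 0.1204, 0.0982]
orientation: [-0.0, 0.669, 0.743, 0.0]
wrist_force: [-0.3, -0.4, -1.2]
finger_gap: 0.0203
grip_force: 39.9
```

>>> jog_arm([
  {"slide": [0, 0, 1.5], "angular": [0, 0, 0], "fingers": 1},
  {"slide": [0, 0, 2.5], "angular": [0, 0, 0], "fingers": 1},
  {"slide": [0, 0, 2.5], "angular": [0, 0, 0], "fingers": 1},
  {"slide": [0, 0, 2.5], "angular": [0, 0, 0], "fingers": 1},
])

```text
clock: 8.37
tcp_pos: [0.492, 0.1205, 0.098]
orientation: [0.0, 0.669, 0.743, 0.001]
wrist_force: [-5.0, -1.0, 16.5]
finger_gap: 0.0201
grip_force: 41.8
```

Floor contact at 16 N. Releasing and rising, turning towards the rod grip's yaw once clear.

>>> jog_arm([
  {"slide": [0, 0, -1], "angular": [0, 0, 0], "fingers": 1},
  {"slide": [0, 0, -1], "angular": [0, 0, 0], "fingers": 0.4},
  {"slide": [0, 0, -1], "angular": [0, 0, 0], "fingers": 0.3},
  {"slide": [0, 0, -1], "angular": [0, 0, 0], "fingers": 0.3},
  {"slide": [0, 0, -1], "angular": [0, 0, 0], "fingers": 0.3},
  {"slide": [0, 0, -30], "angular": [0, 0, 0], "fingers": 0.3},
  {"slide": [0, 0, -60], "angular": [0, 0, 0], "fingers": 0.3},
  {"slide": [0, 0, -90], "angular": [0, 0, 0], "fingers": 0.3},
  {"slide": [0, 0, -90], "angular": [0, 0, 0], "fingers": 0.3},
  {"slide": [0, 0, -90], "angular": [0, 0, 0], "fingers": 0.3},
])

```text
clock: 9.2
tcp_pos: [0.4932, 0.1203, 0.1874]
orientation: [0.001, 0.67, 0.743, 0.001]
wrist_force: [-0.5, -0.1, -0.7]
finger_gap: 0.0595
grip_force: 0.0
```

```bash
python3 - <<'E'
from h import *
s=read_camera("side");t=read_camera("top");st=get_state();p=st["tcp_pos"];print(st["clock"],p,st["joint_pos"])
save(s,"s5.png")
o=np.array([.4909,.1222]);print("pred cap top",proj(s,[[*o,.122],[*o,.072]]))
a=cv2.imread("pics/s5.png")[190:290,200:300]; b=cv2.imread("pics/s5.png")[190:290,200:300]
cv2.imwrite("pics/a5.png",cv2.resize(a,(600,600),interpolation=3))
# pump geometry
print("grip tri",tri([(s,(240,198.7)),(t,(228.3,174.3))]))
px=np.array([-.1045,.9945]);py=np.array([-.9945,-.1045]);
W=np.array([.491,.1222]); A=W-.062*py; print("axis pt",A)
C=np.array([.5633,.043]); Cx=(C-A)@px; print("collar axis",A+Cx*px,"lateral",(C-A)@py,"grip",A+(Cx-.05)*px)
Gp=A+(Cx-.05)*px
print(totool(np.r_[Gp,p[2]]-p))
print("proj grip top",proj(s,[np.r_[Gp,.127]]),proj(t,[np.r_[Gp,.127]]))
E
```

```text
9.3 [0.49131911 0.12010515 0.18492054] [ 8.09289026e-02  2.06555036e-01 -2.38370641e-01  1.12698874e+00
 -2.23888340e-05  1.54823683e+00]
pred cap top [[259.64345662 244.04787336]
 [259.3514752  263.39576789]]
grip tri [ 0.56627139 -0.00660021  0.11688623]
axis pt [0.552659 0.128679]
collar axis [0.56167941 0.04283401] lateral -0.00162901900000001 grip [ 0.56690441 -0.00689099]
[-1.341e+02  6.210e+01 -1.000e-01]
proj grip top [[240.17288166 194.7548017 ]] [[228.19446238 173.14033429]]
```

View pics/a5.png

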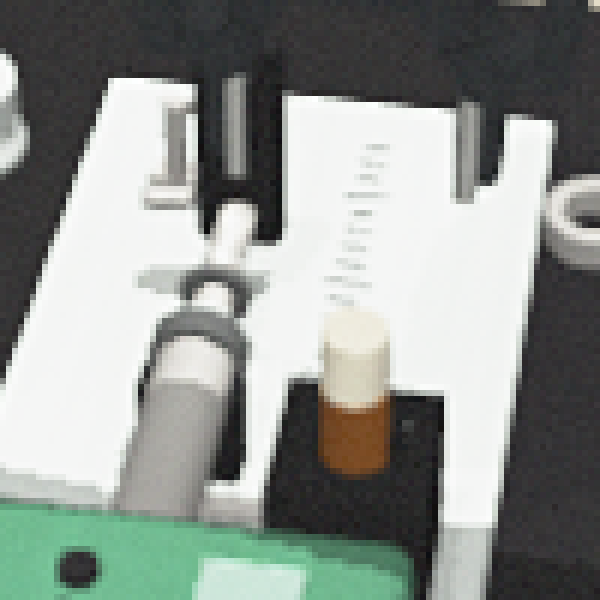

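The vial stands fully home: its cap top is at (357,325) in the crop, right on the predicted (259.6,244.0). Going to the rod grip with a 90° turn.

>>> jog_arm([
  {"slide": [-134, 62, 0], "angular": [0, 0, -90], "fingers": 0.3},
  {"slide": [-134, 62, 0], "angular": [0, 0, -90], "fingers": 0.3},
  {"slide": [-134, 62, 0], "angular": [0, 0, -90], "fingers": 0.3},
  {"slide": [-134, 62, 0], "angular": [0, 0, -90], "fingers": 0.3},
  {"slide": [-134, 62, 0], "angular": [0, 0, -90], "fingers": 0.3},
  {"slide": [-134, 62, 0], "angular": [0, 0, -90], "fingers": 0.3},
  {"slide": [-134, 62, 0], "angular": [0, 0, -90], "fingers": 0.3},
  {"slide": [-134, 62, 0], "angular": [0, 0, -90], "fingers": 0.3},
  {"slide": [-134, 62, 0], "angular": [0, 0, -90], "fingers": 0.3},
  {"slide": [-134, 62, 0], "angular": [0, 0, -90], "fingers": 0.3},
])

```text
clock: 10.13
tcp_pos: [0.5661, -0.0067, 0.1835]
orientation: [-0.002, 0.115, 0.993, 0.0]
wrist_force: [0.2, 0.1, 0.5]
finger_gap: 0.0601
grip_force: 0.0
```

>>> jog_arm([
  {"slide": [0, 0, 0], "angular": [0, 0, -18.4], "fingers": 0.3},
  {"slide": [0, 0, 0], "angular": [0, 0, -18.4], "fingers": 0.3},
  {"slide": [0, 0, 0], "angular": [0, 0, -18.4], "fingers": 0.3},
  {"slide": [0, 0, 0], "angular": [0, 0, -18.4], "fingers": 0.3},
  {"slide": [0, 0, 0], "angular": [0, 0, -18.4], "fingers": 0.3},
])

```text
clock: 10.55
tcp_pos: [0.5664, -0.0066, 0.1842]
orientation: [-0.001, -0.042, 0.999, 0.0]
wrist_force: [-0.1, -0.4, 0.7]
finger_gap: 0.0595
grip_force: 0.0
```

```bash
python3 - <<'E'
from h import *
read_camera("side");st=get_state();p=st["tcp_pos"];q=st["orientation"];R=Rn.from_quat([q[1],q[2],q[3],q[0]]).as_matrix()
print(p,np.degrees(np.arctan2(R[1,1],R[0,1])),totool(np.array([.5669,-.0069,.094])-p),st["wrist_force"])
E
```

```text
[ 0.56658157 -0.00664713  0.18447091] 94.76425081348016 [-0.5 -0.3 90.5] [ 0.81550729  0.43468889 -0.11791419]
```

>>> jog_arm([
  {"slide": [0, 0, 30], "angular": [0, 0, -1.2], "fingers": 0.3},
  {"slide": [0, 0, 60], "angular": [0, 0, -1.2], "fingers": 0.3},
  {"slide": [0, 0, 80], "angular": [0, 0, -1.2], "fingers": 0.3},
  {"slide": [0, 0, 90], "angular": [0, 0, -1.2], "fingers": 0.3},
  {"slide": [0, 0, 90], "angular": [0, 0, -1.2], "fingers": 0.3},
])

```text
clock: 11.02
tcp_pos: [0.5651, -0.0064, 0.0929]
orientation: [-0.003, -0.053, 0.999, 0.001]
wrist_force: [-0.3, 0.1, 0.4]
finger_gap: 0.0597
grip_force: 0.0
```

>>> jog_arm([
  {"slide": [0, 0, 0], "angular": [0, 0, 0], "fingers": 1},
  {"slide": [0, 0, 0], "angular": [0, 0, 0], "fingers": 1},
  {"slide": [0, 0, 0], "angular": [0, 0, 0], "fingers": 1},
  {"slide": [0, 0, 0], "angular": [0, 0, 0], "fingers": 1},
  {"slide": [0, 0, 0], "angular": [0, 0, 0], "fingers": 1},
  {"slide": [0, 0, 0], "angular": [0, 0, 0], "fingers": 1},
  {"slide": [0, 0, 0], "angular": [0, 0, 0], "fingers": 1},
], squeeze=70)

```text
clock: 11.6
tcp_pos: [0.5684, -0.0062, 0.0974]
orientation: [0.002, -0.053, 0.999, 0.0]
wrist_force: [-0.6, 3.9, 5.7]
finger_gap: 0.0136
grip_force: 68.5
```

```bash
python3 - <<'E'
from h import *
st=get_state();p=st["tcp_pos"];q=st["orientation"];R=Rn.from_quat([q[1],q[2],q[3],q[0]]).as_matrix()
print(p,np.degrees(np.arctan2(R[1,1],R[0,1])),totool([.1045*.08,-.9945*.08,0]),st["wrist_force"])
E
```

```text
[ 0.56841403 -0.00619923  0.09744173] 96.12493345133998 [  0.2 -80.   -0. ] [-0.61474229  3.87685501  5.66568316]
```

>>> jog_arm([
  {"slide": [0, -10, 0], "angular": [0, 0, 0], "fingers": 1},
  {"slide": [0, -25, 0], "angular": [0, 0, 0], "fingers": 1},
  {"slide": [0, -40, 0], "angular": [0, 0, 0], "fingers": 1},
  {"slide": [0, -55, 0], "angular": [0, 0, 0], "fingers": 1},
  {"slide": [0, -70, 0], "angular": [0, 0, 0], "fingers": 1},
  {"slide": [0, -80, 0], "angular": [0, 0, 0], "fingers": 1},
  {"slide": [0, -85, 0], "angular": [0, 0, 0], "fingers": 1},
  {"slide": [0, -85, 0], "angular": [0, 0, 0], "fingers": 1},
  {"slide": [0, -85, 0], "angular": [0, 0, 0], "fingers": 1},
  {"slide": [0, -85, 0], "angular": [0, 0, 0], "fingers": 1},
])

```text
clock: 12.43
tcp_pos: [0.5775, -0.0894, 0.0974]
orientation: [0.002, -0.054, 0.999, 0.002]
wrist_force: [1.9, 8.8, 6.4]
finger_gap: 0.0128
grip_force: 68.7
```

```bash
python3 - <<'E'
from h import *
s=read_camera("side");t=read_camera("top");st=get_state();p=st["tcp_pos"];print(p,st["wrist_force"],st["finger_gap"])
save(s,"s6.png");save(t,"t6.png")
px=np.array([-.1045,.9945,0]);print("pull",-(p-[.5684,-.0062,.0974])@px)
for c in(s,t):
  for k in["rod","pointer"]: print(k,[(np.round(r["point"],1),round(r["p"],2)) for r in tip_of(k,c)])
a=cv2.resize(cv2.imread("pics/s6.png")[190:250,215:255],(400,600),interpolation=3)
b=cv2.resize(cv2.imread("pics/t6.png")[140:200,225:265],(400,600),interpolation=3)
cv2.imwrite("pics/a6.png",np.hstack([a,b]))
E
```

```text
[ 0.5775321  -0.08921562  0.09741524] [0.4051949  8.60786053 6.78031394] 0.013467176942493492
pull 0.08351333476391595
rod [(array([243.4, 214.3]), 0.68)]
pointer [(array([232. , 223.5]), 0.55)]
rod [(array([245. , 175.9]), 0.7)]
pointer []
```

View pics/a6.png

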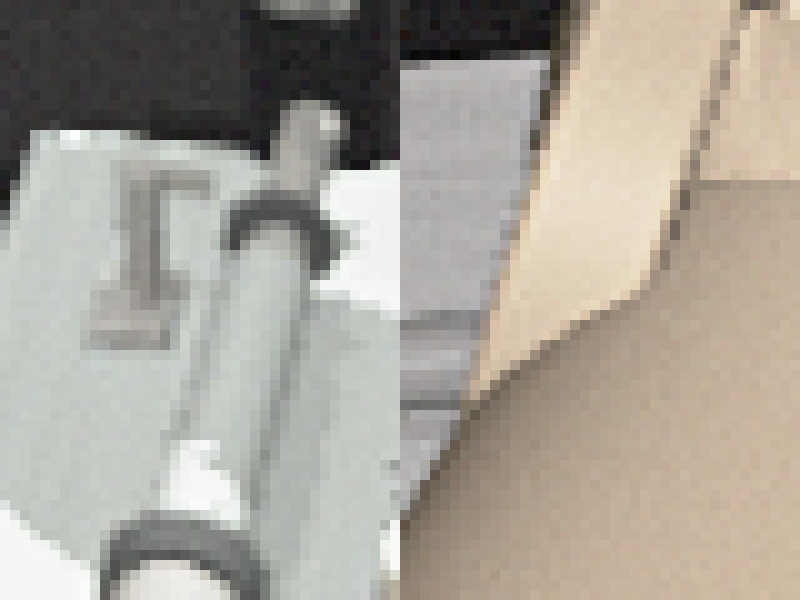

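```bash
python3 - <<'E'
from h import *
s=read_camera("side")
px=np.array([-.1045,.9945,0]);py=np.array([-.9945,-.1045,0]);z=np.array([0,0,1.])
A=np.array([.5527,.1287,0])
for q in [(234.0,208.2),(232.5,207.6),(230.,207.1)]:
    for zz in(.0555,):
        b=atz(s,np.array(q)-.5,zz)-A; print("blade",q,(b@px).round(4),(b@py).round(4))
th=np.linspace(0,2*np.pi,120)
for cx in(-.160,-.166,-.1698,-.174,-.180):
    P=np.vstack([A+(cx+e)*px+.05*z+.013*(np.cos(th)[:,None]*py+np.sin(th)[:,None]*z) for e in(-.0025,.0025)])
    u=proj(s,P)+.5; print(cx,"crop bbox x10",((u.min(0)-[215,190])*10).round(),((u.max(0)-[215,190])*10).round())
g=s["color"][205:222,234:252].mean(2).astype(int); print(g)
E
```

```text
blade (234.0, 208.2) -0.1795 -0.0243
blade (232.5, 207.6) -0.1811 -0.028
blade (230.0, 207.1) -0.1819 -0.0339
-0.16 crop bbox x10 [221. 214.] [340. 320.]
-0.166 crop bbox x10 [226. 197.] [345. 302.]
-0.1698 crop bbox x10 [229. 187.] [348. 292.]
-0.174 crop bbox x10 [233. 175.] [351. 280.]
-0.18 crop bbox x10 [238. 159.] [356. 263.]
[[199 195 194 186 185 147  66  29 123 167 176 161 148 137  91  30  29  29]
 [189 198 201 202 205 195 180 152 150 168 175 175 157 124  67  17  17  18]
 [160 161 185 200 202 202 242 229 170 172 175 166 154 160 218 240 213 223]
 [145 143 178 202 206 203 218 188 162 175 176 169 143 185 239 246 243 244]
 [168 155 182 203 190 171 140 109 109 127 132 136 135 219 244 242 241 242]
 [196 189 198 208 170 114  93  87  81  85  90 102 119 229 246 242 240 241]
 [198 198 201 174 117  85  78  75  80  79  80  82  91 174 240 246 243 242]
 [200 201 206 156  78  76  98 125 141 115  82  80  76  96 181 214 211 234]
 [200 199 192 133  69  86 132 161 170 166 142 100  76  71 126 167 220 240]
 [201 202 188 125  64 144 181 184 180 170 159 119  83  76 122 165 197 234]
 [198 202 201 163 147 186 200 197 196 185 165 121  79  67 118 220 237 239]
 [198 203 195 176 176 194 201 203 199 193 183 137  78  88 206 246 244 242]
 [196 203 194 180 184 195 203 200 195 192 186 143  79 154 236 245 242 241]
 [187 189 178 174 187 197 201 200 195 192 182 149 208 243 245 244 243 244]
 [193 191 172 174 193 200 200 199 192 190 173 152 187 217 213 237 246 247]
 [204 194 176 180 194 200 203 196 191 189 170 143 162 178 179 205 222 220]
 [207 185 170 187 197 203 200 194 191 183 163 151 169 178 178 190 195 193]]
```

The side view shows the collar's top edge at about (275,194) in the crop and the pointer blade running from (130,175) to (210,182). The collar is still some 11–14 mm short. Pulling 10 mm more, then measuring on averaged frames.

>>> jog_arm([
  {"slide": [0, -5, 0], "angular": [0, 0, 0], "fingers": 1},
  {"slide": [0, -10, 0], "angular": [0, 0, 0], "fingers": 1},
  {"slide": [0, -10, 0], "angular": [0, 0, 0], "fingers": 1},
  {"slide": [0, -10, 0], "angular": [0, 0, 0], "fingers": 1},
  {"slide": [0, -10, 0], "angular": [0, 0, 0], "fingers": 1},
])

```text
clock: 13.2
tcp_pos: [0.5786, -0.0989, 0.0974]
orientation: [0.002, -0.054, 0.999, 0.002]
wrist_force: [1.1, 10.3, 7.0]
finger_gap: 0.0133
grip_force: 68.8
```

```bash
python3 - <<'E'
from h import *
fr=[read_camera("side") for _ in range(8)]; s=fr[-1]; g=np.mean([f["color"].mean(2) for f in fr],0); np.save("g.npy",g)
st=get_state();p=st["tcp_pos"];print(p,st["wrist_force"],-(p-[.5684,-.0062,.0974])@np.array([-.1045,.9945,0]))
print("cols 226..251 rows 202..220");print(g[202:221,226:252].astype(int))
E
```

```text
[ 0.57859992 -0.09885674  0.09742754] [0.94915212 9.52156704 5.98068323] 0.09321301667295692
cols 226..251 rows 202..220
[[ 45  46  49  50  47  37  36  37  38  36  40  39  41  38  38  32  42 131
  173 164 152 146 136  93  31  34]
 [140 114  98  74  46  35  30  29  28  29  32  34  33  37  35  25  78 148
  176 171 165 151 115  66  31  34]
 [194 188 188 185 183 196 200 195 168 143 134 110  77  51  39  25 115 164
  177 176 168 151 106  45  33  35]
 [202 197 192 194 198 208 213 210 201 196 192 184 184 183 183 181 170 172
  181 175 164 145 107  70  51  41]
 [181 175 177 174 176 183 186 186 190 196 199 200 206 209 186 160 139 131
  136 147 156 150 212 239 238 245]
 [184 168 171 174 151 144 157 158 159 163 185 201 207 175 123 100  96  94
   97 103 112 157 235 247 245 246]
 [189 163 149 154 133 130 142 141 144 143 179 205 175 114  81  78  79  80
   80  82  84 126 232 246 242 242]
 [188 159 143 146 127 162 183 177 169 156 183 192 138  76  74  96 115 104
   92  83  77  86 156 235 246 244]
 [188 157 142 146 126 172 202 198 195 189 197 189 128  73  90 139 167 167
  157 130  89  74  87 177 213 210
[... 392 characters left out ...]
02 199 194
  193 177 130  71 200 245 244 242]
 [204 174 143 144 120 170 205 200 199 200 205 183 173 189 199 202 198 193
  190 177 161 210 243 245 242 243]
 [199 164 142 143 119 165 196 197 201 203 194 177 179 192 199 202 197 193
  187 170 150 229 247 245 245 245]
 [197 157 142 144 120 143 168 179 196 204 194 178 182 196 201 200 195 192
  184 165 151 191 215 213 238 246]
 [179 156 143 143 121 136 143 162 186 189 178 172 186 197 202 198 194 191
  180 157 149 167 179 177 206 221]
 [173 173 156 142 126 145 144 158 193 190 172 174 191 199 202 198 193 188
  175 152 160 177 181 179 189 194]
 [173 170 154 146 139 164 164 180 201 194 173 179 195 201 201 196 192 186
  169 145 162 180 181 180 180 189]]
```

```bash
python3 - <<'E'
from h import *
s=read_camera("side");g=np.load("g.npy")
px=np.array([-.1045,.9945,0]);py=np.array([-.9945,-.1045,0]);z=np.array([0,0,1.])
A=np.array([.5527,.1287,0])
def bp(u,v,zz): b=atz(s,(u,v-.5),zz)-A; return (b@px*1e3).round(1),(b@py*1e3).round(1)
for c in range(231,236):
    bg=(g[205,c]);e=206+(bg-g[206,c])/(bg-158)   # fraction of row 206 covered
    top=207-(bg-g[206,c])/(bg-158)
    print(c,"far-top",round(top,2),bp(c,top,.057))
    bg2=g[210,c]; bot=209+(bg2-g[209,c])/(bg2-142); print("   bottom",round(bot,2),bp(c,bot,.054),bp(c,bot,.051))
# fit collar: soft-edge points along outer upper rim (dark ring outer edge) rows per column
th=np.linspace(0.6,2.5,60)
for cx in(-.172,-.175,-.178,-.181):
  for lat in(0,-.0015):
    u=proj(s,A+(cx-.0025)*px+.05*z+lat*py+.013*(np.cos(th)[:,None]*py+np.sin(th)[:,None]*z))+.5
    o=np.argsort(u[:,0]);print(cx,lat,[round(np.interp(k+.5,u[o,0],u[o,1]),1) for k in range(239,248)])
E
```

```text
231 far-top 206.5 (np.float64(-182.8), np.float64(-30.6))
   bottom 209.34 (np.float64(-176.4), np.float64(-29.4)) (np.float64(-180.0), np.float64(-30.2))
232 far-top 206.51 (np.float64(-183.1), np.float64(-28.4))
   bottom 209.32 (np.float64(-176.8), np.float64(-27.2)) (np.float64(-180.5), np.float64(-28.0))
233 far-top 206.54 (np.float64(-183.4), np.float64(-26.1))
   bottom 209.38 (np.float64(-177.0), np.float64(-24.9)) (np.float64(-180.7), np.float64(-25.7))
234 far-top 206.74 (np.float64(-183.0), np.float64(-23.8))
   bottom 209.5 (np.float64(-177.0), np.float64(-22.6)) (np.float64(-180.6), np.float64(-23.4))
235 far-top 207.0 (np.float64(-182.5), np.float64(-21.4))
   bottom 209.7 (np.float64(-176.6), np.float64(-20.3)) (np.float64(-180.3), np.float64(-21.1))
-0.172 0 [np.float64(209.4), np.float64(208.8), np.float64(208.3), np.float64(208.1), np.float64(208.0), np.float64(208.1), np.float64(208.3), np.float64(208.7), np.float64(209.3)]
-0.172 -0.0015 [np.float64(208.9), np.float64(208.4), np.float64(208.1), np.float64(208.0), np.float64(208.0), np.float64(208.2), np.float64(20
[... 447 characters left out ...]
at64(207.5), np.float64(206.9), np.float64(206.6), np.float64(206.4), np.float64(206.4), np.float64(206.6), np.float64(206.9), np.float64(207.3)]
-0.178 -0.0015 [np.float64(207.7), np.float64(207.0), np.float64(206.6), np.float64(206.4), np.float64(206.3), np.float64(206.4), np.float64(206.7), np.float64(207.1), np.float64(207.7)]
-0.181 0 [np.float64(207.0), np.float64(206.8), np.float64(206.2), np.float64(205.8), np.float64(205.6), np.float64(205.6), np.float64(205.7), np.float64(206.0), np.float64(206.4)]
-0.181 -0.0015 [np.float64(206.9), np.float64(206.3), np.float64(205.8), np.float64(205.6), np.float64(205.5), np.float64(205.6), np.float64(205.8), np.float64(206.2), np.float64(206.7)]
```

Side measurement: pointer at −181.5 mm and collar at −177.7 mm along the pump's x. Pulling 3.5 mm more, then checking again along with the top picture from the start.

>>> jog_arm([
  {"slide": [0, -2, 0], "angular": [0, 0, 0], "fingers": 1},
  {"slide": [0, -3.5, 0], "angular": [0, 0, 0], "fingers": 1},
  {"slide": [0, -3.5, 0], "angular": [0, 0, 0], "fingers": 1},
  {"slide": [0, -3.5, 0], "angular": [0, 0, 0], "fingers": 1},
  {"slide": [0, -3.5, 0], "angular": [0, 0, 0], "fingers": 1},
])

```text
clock: 14.07
tcp_pos: [0.579, -0.1022, 0.0974]
orientation: [0.002, -0.054, 0.999, 0.002]
wrist_force: [0.8, 10.5, 6.6]
finger_gap: 0.0132
grip_force: 68.8
```

```bash
python3 - <<'E'
from h import *
fr=[read_camera("side") for _ in range(8)]; s=fr[-1]; t=read_camera("top"); g=np.mean([f["color"].mean(2) for f in fr],0)
st=get_state();p=st["tcp_pos"];print(st["clock"],p,st["wrist_force"],-(p-[.5684,-.0062,.0974])@np.array([-.1045,.9945,0]))
print(g[202:212,230:250].astype(int))
px=np.array([-.1045,.9945,0]);A=np.array([.5527,.1287,0])
t0=cv2.imread("pics/t0.png").mean(2)
print("t0 pointer rows154-167 cols 240-256");print(t0[154:168,240:257].astype(int))
print("t0 collar rows 168-186 cols 200-214");print(t0[168:187,200:215].astype(int))
for u,v,zz in((248,160.5,.012),(248,160.5,.016),(248,160.5,.057),(207,177,.06),(207,177,.055)): print(u,v,zz,((atz(t,(u,v),zz)-A)@px*1e3).round(1))
cv2.imwrite("pics/a7.png",cv2.resize(np.hstack([g[192:222,220:260].astype(np.uint8)]),(800,600),interpolation=3))
E
```

```text
14.5167 [ 0.57894447 -0.10220731  0.09739886] [1.43803057 9.89401448 6.60831872] 0.0965811690505656
[[ 52  45  37  38  37  38  39  41  40  39  39  34  41 133 172 175 170 155
  127  78]
 [ 42  36  31  29  28  29  30  33  36  36  35  31  85 149 176 176 170 159
  123  69]
 [184 196 201 194 168 143 134 107  76  53  42  30 120 168 178 176 169 155
  110  52]
 [197 208 214 209 202 196 192 186 184 186 167 148 136 131 143 156 160 147
  108  68]
 [177 182 187 185 190 196 198 202 207 188 142 119 107  96 102 110 118 133
  213 240]
 [152 145 156 158 159 163 185 203 181 131  87  78  79  81  80  82  87  94
  230 251]
 [134 130 143 143 142 144 178 205 157  82  76  74 101 105  95  85  78  77
  147 201]
 [127 162 182 176 168 157 183 208 152  73  79 127 159 164 160 132  91  75
   76 145]
 [126 173 202 199 195 189 196 192 135  69  97 152 179 178 172 158 116  79
   72 129]
 [126 172 205 201 200 198 201 201 141  93 157 191 199 195 183 161 116  78
   70 119]]
t0 pointer rows154-167 cols 240-256
[[232 235 233 234 233 235 236 237 236 236 235 236 234 236 232 233 233]
 [232 232 235 234 235 239 246 246 247 245 
[... 1523 characters left out ...]
232 234 234 232 235 234]
 [228 226 235 237 236 221  94 116 179 233 209 198 191 193 198]
 [181 178 187 185 186 171 110 107 142 185 174 170 182 198 179]
 [179 159 169 178 187 180  84  85 115 154 146 151 154 158 156]
 [187 131 158 148 161 190 148  66 120 219 238 235 234 233 234]
 [151 183 239 238 238 227 117  42 112 216 236 232 231 231 231]
 [215 237 235 231 233 237 219  90 181 235 225 227 226 225 226]
 [229 229 228 229 229 230 237 242 245 240 238 234 230 230 228]
 [228 228 227 226 227 227 228 230 234 234 234 235 233 229 229]
 [228 228 229 229 228 231 235 235 234 234 234 233 235 234 233]]
248 160.5 0.012 -182.3
248 160.5 0.016 -182.2
248 160.5 0.057 -181.5
207 177 0.06 -86.3
207 177 0.055 -85.9
```

View pics/a7.png

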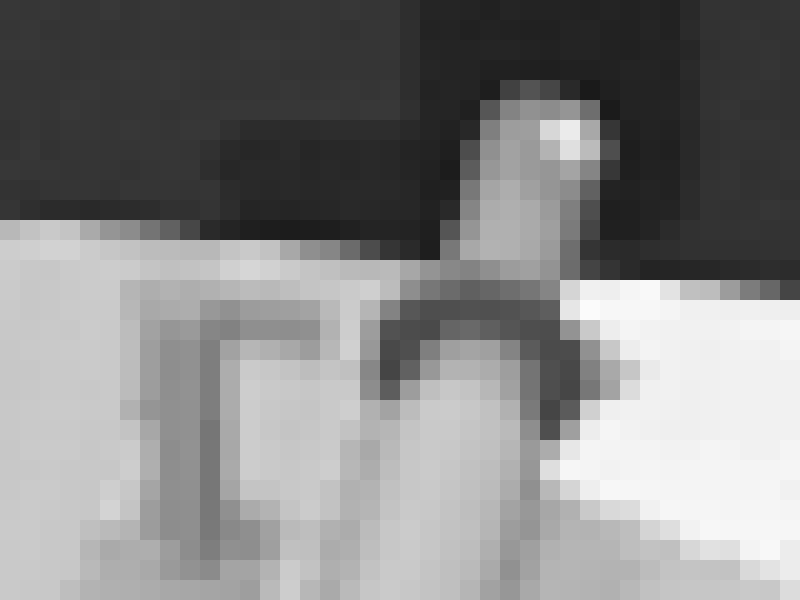

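The collar's top edge is now at about (470,270) in the crop, which the model puts at −181.5 mm. The pointer is at −181.5 mm, and the starting top picture gives −181.5 to −182, so they are lined up within about 1 mm. The grip is firm, so I'm handing in.

```bash
python3 -c "
from h import *
print(hand_in())"
```

```text
the job is handed in; nothing more can be done
None
```

The tall vial is fully home in the pump's well. The rod is pulled out about 96 mm, and the gripper is holding its collar on the pointer to within about 1 mm by the camera measurements. The job was handed in at about 14.5 s on the clock; the hand-in call gave no verdict.

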